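Wedge up a rocking bench power supply

ROBOT

A 7-joint arm with a two-finger parallel gripper is mounted at the origin on a cart in front of the work surface, level with it; the furniture and walls round the work are solid. World frame = base frame: x ahead of the robot, y to its left, z up, the work surface at z = 0. Lengths are in m, angles in rad, forces in N, time in s.
With the tool pointing down it reaches from about 0.4 to 0.85 m from the base axis. Payload 10.4 kg.
Tool frame: the origin (TCP) lies on the centre line of the jaws, within the pads' length; the fingertips stand 11 mm ahead of it and the grasp point (between the pads) lies 8 mm behind it (manip.finger_overhang is the distance from the TCP to the fingertips, in m); z points along the fingers, y is the line along which they close (so a half turn about z gives the same grasp; the last joint's range is limited). The gripper opens to 85 mm and grips with 20 to 120 N. Pads are 22 mm wide; open, the fingers measure 114 mm over their backs; the gripper's body (76 mm by 85 mm) begins 54 mm behind the grasp point. The pads swing forward as they close: fully open they stand 13 mm farther back than shut.
Start: joints at [1.171, 0.332, -0.065, 1.46, 0.022, 1.35, -0.088], TCP at [0.23, -0.581, 0.242] pointing down, gripper open.
Joint ranges: [-2.6, 2.6], [-0.5, 2.12], [-1.47, 1.34], [0.16, 2.42], [-1.27, 4.41], [0.06, 2.06], [-2.6, 2.6]. Speed limits (rad/s): [2.22, 2.22, 2.79, 2.79, 3.14, 3.14, 3.14].

INTERFACE

Orientations are given as a unit quaternion [x, y, z, w].
In Python, from workcell import manip, imaging, workorder gives the robot as it stands.
- The arm moves only by the tool jog_arm, never from a script. Its argument "deltas" is a list of rows, each an object with "gripper": the opening, from 0 (shut) to 1 (fully open); "offset": the shift along the tool's x, y, z in m, a list of three; "rotation": the turn, a rotation vector about the tool's x, y, z in degrees, a list of three. In form: [{"gripper": gripper, "offset": [tx, ty, tz], "rotation": [ax, ay, az]}, ...]. A call has 1 to 20 rows; each row shifts and turns the commanded pose from where the row before left it, along the tool's axes as they then stand; what a row does not reach is not made up. A row lasts 1/10 s, in which the tool goes at most 50 mm and 8.59 degrees, less where a joint would pass 70% of its speed; a pose out of reach is approached as far as the arm can. A call with a gripper value outside its range is refused whole. The fingers move at their own pace and stop on an object; "newtons" is the grip in N (left out, the last holds). Time passes only in rows, so rows that do not move let the fingers close. It gives the time, the measured TCP pose, the force, the opening and the grip force at its end, in the units of the state.
- manip.get_obs(): the state, without advancing time (a new reading comes with each control period).
- imaging.camera(name): name is "scene" or "top" or "wrist"; returns the picture (480x640x3 uint8, blue, green, red); there is no depth.
- imaging.camera_model(name): a dict with "camera_matrix" (3x3 intrinsics, pixels), "world_to_cam" (4x4, takes a point from world to camera coordinates); the wrist camera has in their place "hand_eye" (4x4, takes a point from camera to tool coordinates, whose origin is the TCP and whose axes are the flange's). Camera axes: x right, y up, looking along -z (the intrinsics and any distortion apply to the point x, -y, -z); pixel columns grow to the right and rows downward; lengths in m; the calibration is good to about 2 mm. The wrist camera is an equidistant fisheye: a pixel r from the principal point sees the ray r / f radians off the axis. A picture is of the moment at which its call begins: read the wrist's pose just before it. camera_model takes no time and is no camera call.
- workorder.hand_in(): hands the job in; it is judged then, once.
The state is a dict: "clock": time; "joint_pos": joint angles; "joint_velocities": joint speeds; "tau": joint torques, N m; "position": TCP position; "ee_rot": TCP orientation; "ft_force": force on the tool from outside, world axes, zero at the start; "torque": the same for the moment, N m; "grip_width": opening from 0.0 (shut) to 1.0 (fully open); "grasp_force": force on a finger pad.
Only numpy, scipy, OpenCV 4.12 (cv2) and the standard library are available. Lean on these libraries where they do the work, as an engineer would, in place of code of your own. Each camera call takes 0.05 s, during which the arm holds its last target. There are 200 camera calls.

TASK

The bench power supply rocks because the rubber pad under one of its two near corners has come off. Press down on the top of the near corners with the fingertips to find the one that dips, then push the yellow wedge lying in front of that corner under it, from its heel, until it is snug and the supply no longer rocks but still stands level, and press firmly on that corner once more to prove it stands firm. Do not pick anything up, do not shove the supply along the bench, and leave the other wedge and the tools lying as they are.

Things in the scene. Friction and masses are not known exactly. Their poses are not given: they have to be found in the camera images.
- supply: Bench power supply: grey case, black-framed front panel facing the robot; 165 mm deep (x), 230 wide (y), 68 high, about 3 kg, loose. Origin: centre of its flat underside; x to its rear (away from the robot), y to its left, z up. Stands level, 6 to 10 mm above the bench (z = 0), on three rubber pads of 16 mm stuck to the bench under its corners; knobs stick out 14 mm mid-front.
- front_edge (a point): Middle of the supply's lower front edge, 82.5 mm along -x from its origin. A wedge pushed in under the bare corner meets this edge once as thick as the gap (34 to 69 mm of it inside). The push needed then jumps from under 1.5 N to over 6 N; pushed on (12 N up) it lifts the corner or shoves the supply along. At the corner with a pad the wedge is stopped by the pad 16 mm in.
- corner_left (a point): Place to press on the supply's top face at its near left ('left' as the robot sees it), 22 mm behind the front face, 20 mm in from the side. Axes as the supply's. The pad is missing under either this or the near right corner: over the bare one 2.5 to 4.5 N tips the supply until its lower edge meets the bench, 6 to 10 mm down; over the other it stays put.
- corner_right (a point): The same at its near right, 20 mm in from the right side.
- wedge_left: The left one of two like yellow plastic levelling wedges, flat on the bench before the supply's near left corner, toe towards it and 12 to 25 mm short of its front face. 120 mm long, 36 wide; the top slopes evenly from 2 mm thick at the toe to 16 at the blunt heel nearest the robot. Origin: centre of its underside; x from heel to toe, z up. 90 g, loose; the slope is shallow enough to hold under load.
- wedge_right: The right one of two like yellow plastic levelling wedges, flat on the bench before the supply's near right corner, toe towards it and 12 to 25 mm short of its front face. 120 mm long, 36 wide; the top slopes evenly from 2 mm thick at the toe to 16 at the blunt heel nearest the robot. Origin: centre of its underside; x from heel to toe, z up. 90 g, loose; the slope is shallow enough to hold under load.
- wedge_left_toe (a point): Middle of the thin edge of the left wedge, 60 mm along +x from its origin, on the bench. Axes as the wedge's.
- wedge_right_toe (a point): Middle of the thin edge of the right wedge, 60 mm along +x from its origin, on the bench. Axes as the wedge's.
- wedge_left_heel (a point): Middle of the blunt end face of the left wedge, 60 mm along -x from its origin and 8 mm above the bench: the place to push.
- wedge_right_heel (a point): Middle of the blunt end face of the right wedge, 60 mm along -x from its origin and 8 mm above the bench: the place to push.
- driver_flat: Orange flat screwdriver, 174 mm long, 30 mm high, lying between the two wedges; leave it. Origin: middle of its length, on the bench.
- calliper: Digital calliper, 210 mm long, 10 mm high, on the left; leave it.
- spanner_13: Combination spanner, 163 mm long, 7 mm high, on the left; leave it.
- nose_pliers: Long-nose pliers with orange and black grips, 151 mm long, 13 mm high, on the right; leave it.
- red_tape: Roll of orange insulating tape, 62 mm across, 19 mm high, on the right; leave it.
- probe_case: Small black case, 76x56x22 mm, on the right at the back; leave it.
- sensor_funnel: White funnel-shaped housing, 95 mm across, 124 mm high, standing on the left; leave it.
There are look-alikes about, which are no part of the job. What is shaped like the wedge_left but purple is not meant. What is shaped like the wedge_right but green is not meant.

How it is judged:
By the outcome, as a careful person would: the job done as asked, in the order asked, and still so for the second after the job is handed in, with the robot touching nothing.
It also fails if it takes over 58 s, if anything falls off the work surface, if the arm or the gripper's body presses on something with over 40 N, if the wrist force passes 120 N, or if a joint passes its speed limit or range.

## Working session

There is one attempt and no reset: what is moved stays moved. The work goes in short steps, Python scripts to look and compute and a tool call to move; the robot and the scene stay as the last step left them, time stands still between calls to the robot, and variables do not carry over. Pictures are saved under pics/ and viewed, at most 10 in all, crops included, and the job is handed in when it is done.

Besides the shell and the picture viewer there is one more tool, called after "Emit:" as name(argument=value, ...) on one line, values as JSON. jog_arm: Moves the arm, as the interface text tells. Its arguments: {"type":"object","properties":{"deltas":{"type":"array","items":{"type":"object","properties":{"gripper":{"type":"number"},"offset":{"type":"array","items":{"type":"number"}},"rotation":{"type":"array","items":{"type":"number"}}}}},"newtons":{"type":"number"}},"required":["deltas"]}

```bash
mkdir -p pics
cat > h.py <<'E'
from workcell import manip, imaging, workorder
import numpy as np, cv2
from scipy.spatial.transform import Rotation as R
def px2w(name,u,v,z):
    m=imaging.camera_model(name);K=np.array(m["camera_matrix"]);T=np.array(m["world_to_cam"])
    p=np.linalg.inv(K)@[u,v,1];d=T[:3,:3].T@[p[0],-p[1],-p[2]];o=-T[:3,:3].T@T[:3,3]
    return o+d*(z-o[2])/d[2]
def w2px(name,P):
    m=imaging.camera_model(name);K=np.array(m["camera_matrix"]);T=np.array(m["world_to_cam"])
    c=T[:3,:3]@P+T[:3,3];q=K@[c[0],-c[1],-c[2]];return q[:2]/q[2]
E
python3 - <<'E'
from h import *
for n in("scene","top"):
    cv2.imwrite(f"pics/{n}0.png",imaging.camera(n)); m=imaging.camera_model(n);print(n,{k:np.round(v,3).tolist() if not isinstance(v,str) else v for k,v in m.items()})
o=manip.get_obs();print(o)
E
```

```text
scene {'camera_matrix': [[468.724, 0.0, 317.967], [0.0, 468.724, 246.127], [0.0, 0.0, 1.0]], 'world_to_cam': [[-0.669, -0.743, -0.014, 0.395], [0.384, -0.362, 0.849, -0.267], [-0.636, 0.563, 0.527, -1.017], [0.0, 0.0, 0.0, 1.0]]}
top {'camera_matrix': [[442.844, 0.0, 321.541], [0.0, 442.844, 234.556], [0.0, 0.0, 1.0]], 'world_to_cam': [[0.026, -1.0, -0.0, -0.022], [0.987, 0.025, 0.161, -0.568], [-0.161, -0.004, 0.987, -0.985], [0.0, 0.0, 0.0, 1.0]]}
{'clock': 0.1, 'joint_pos': array([ 1.17140732,  0.33280174, -0.06471006,  1.46084007,  0.02159896,
        1.3498896 , -0.08851035]), 'joint_velocities': array([ 1.69133721e-04, -6.36085262e-04,  1.14535188e-03, -3.00119741e-03,
       -3.19417620e-04,  3.74389715e-04, -9.06088673e-05]), 'tau': array([ 1.56114911e-03, -6.26750994e+01,  4.94184438e-02, -3.92428708e+01,
        1.63106422e-02,  6.94705668e-03,  4.85651839e-06]), 'position': array([ 0.22985007, -0.58086547,  0.24160808]), 'ee_rot': array([ 9.82304327e-01,  1.87290743e-01, -1.41396942e-04, -6.05385238e-04]), 'ft_force': array([ 0.02523317, -0.75653317,  0.0708598 ]), 'torque': array([ 0.01376717, -0.06601304,  0.02488237]), 'grasp_force': 0.0, 'grip_width': 1.0005511972101733}
```

View pics/top0.png

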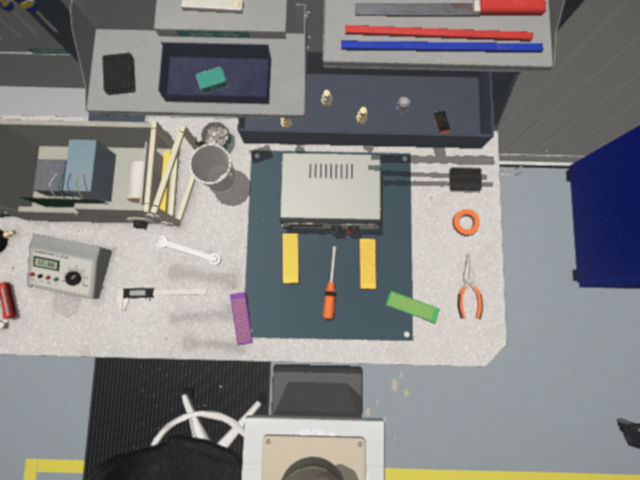

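View pics/scene0.png

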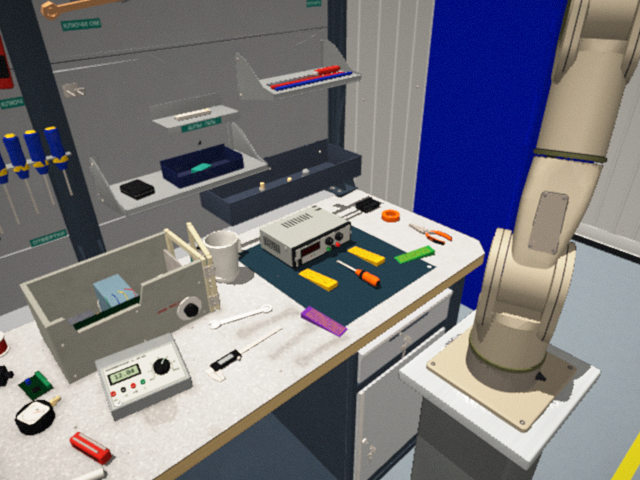

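The top view shows yellow wedges at (290,258) on the left and (368,264) on the right. The look-alikes are purple at (240,318) and green at (413,307), and the supply is at (331,190). I choose the yellow pair and check them in one close crop.

Run:
```python
from h import *
im=cv2.imread("pics/top0.png")[140:300,265:397]
cv2.imwrite("pics/crop0.png",cv2.resize(im,None,fx=3.7,fy=3.7,interpolation=cv2.INTER_CUBIC)[:600])
hsv=cv2.cvtColor(cv2.imread("pics/top0.png"),cv2.COLOR_BGR2HSV)
m=cv2.inRange(hsv,(18,120,100),(32,255,255));m[:220]=0;m[300:]=0;m[:,:270]=0;m[:,390:]=0
for c in cv2.findContours(m,0,2)[0]:
    if cv2.contourArea(c)>200:
        r=cv2.minAreaRect(c);b=cv2.boxPoints(r);print([np.round(px2w("top",*p,0.006)[:2],4).tolist() for p in b], b.round(1).tolist())
```

```text
[[0.5686, -0.1001], [0.5696, -0.1388], [0.4495, -0.1395], [0.4485, -0.1015]] [[360.0, 238.0], [376.0, 238.0], [376.0, 288.0], [360.0, 288.0]]
[[0.4556, 0.0817], [0.5761, 0.0864], [0.577, 0.0501], [0.4565, 0.046]] [[283.0, 283.0], [283.0, 233.0], [298.0, 233.0], [298.0, 283.0]]
```

View pics/crop0.png

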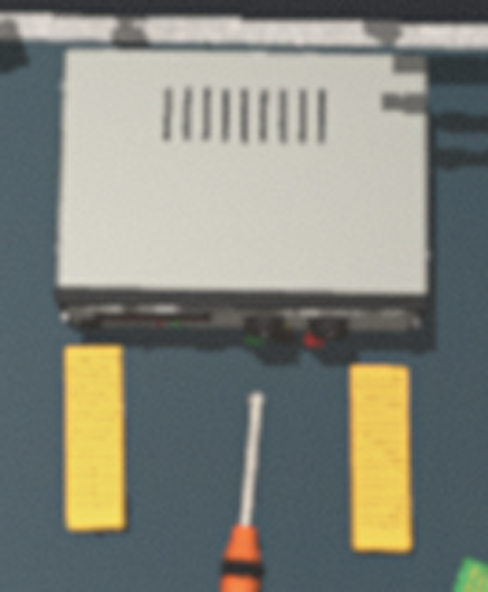

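The crop confirms both yellow wedges: left toe at y≈346, heel ≈530; right toe ≈365, heel ≈550. The supply's top runs from (64,50) and (427,55) at the back to about (57,303) and (430,306) at the front.

Run:
```python
from h import *
f=lambda x,y,z:px2w("top",(x+.5)/3.7-.5+265,(y+.5)/3.7-.5+140,z).round(4)
for n,x,y in [("BL",64,50),("BR",427,55),("FL",57,290),("FL2",57,303),("FR",430,293),("FR2",430,306)]:print(n,f(x,y,.076))
for n,x,y,z in [("LtoeL",64,346,.002),("LtoeR",122,345,.002),("LheelL",66,530,.016),("LheelR",126,530,.016),("LheelbL",66,530,.0),("RtoeL",350,366,.002),("RtoeR",409,365,.002),("RheelL",352,550,.016),("RheelR",411,551,.016)]:print(n,f(x,y,z))
o=manip.get_obs();r=R.from_quat(o["ee_rot"]).as_matrix();print(r.round(3))
m=imaging.camera_model("wrist");print(m["hand_eye"] if "hand_eye" in m else m, m["camera_matrix"], manip.finger_overhang)
```

```text
BL [0.753  0.0899 0.076 ]
BR [ 0.7556 -0.1386  0.076 ]
FL [0.5989 0.0881 0.076 ]
FL2 [0.5908 0.0877 0.076 ]
FR [ 0.6029 -0.1411  0.076 ]
FR2 [ 0.5948 -0.1411  0.076 ]
LtoeL [0.5763 0.0894 0.002 ]
LtoeR [0.5779 0.0513 0.002 ]
LheelL [0.4554 0.082  0.016 ]
LheelR [0.4564 0.0438 0.016 ]
LheelbL [0.4562 0.0835 0.    ]
RtoeL [ 0.5678 -0.0986  0.002 ]
RtoeR [ 0.5695 -0.1373  0.002 ]
RheelL [ 0.4474 -0.1001  0.016 ]
RheelR [ 0.4477 -0.1376  0.016 ]
[[ 0.93   0.368 -0.001]
 [ 0.368 -0.93   0.001]
 [-0.    -0.001 -1.   ]]
[[ 5.82370873e-04  9.60885545e-01  2.76945174e-01  7.05896835e-02]
 [ 9.99999758e-01 -4.54166493e-04 -5.27067186e-04  1.06637626e-03]
 [-3.80672022e-04  2.76945414e-01 -9.60885577e-01 -1.31396114e-01]
 [ 0.00000000e+00  0.00000000e+00  0.00000000e+00  1.00000000e+00]] [[371.64829954   0.         322.88346328]
 [  0.         371.64829954 235.63244156]
 [  0.           0.           1.        ]] 0.011
```

Emit:
jog_arm(deltas=[{"gripper": 0,"offset": [0,0,0],"rotation": [0,0,7.2]},{"gripper": 0,"offset": [0,0,0],"rotation": [0,0,7.2]},{"gripper": 0,"offset": [0,0,0],"rotation": [0,0,7.2]},{"gripper": 0,"offset": [0.024,-0.0405,0.006],"rotation": [0,0,0]},{"gripper": 0,"offset": [0.024,-0.0405,0.006],"rotation": [0,0,0]},{"gripper": 0,"offset": [0.024,-0.0405,0.006],"rotation": [0,0,0]},{"gripper": 0,"offset": [0.024,-0.0405,0.006],"rotation": [0,0,0]},{"gripper": 0,"offset": [0.024,-0.0405,0.006],"rotation": [0,0,0]},{"gripper": 0,"offset": [0.024,-0.0405,0.006],"rotation": [0,0,0]},{"gripper": 0,"offset": [0.024,-0.0405,0.006],"rotation": [0,0,0]},{"gripper": 0,"offset": [0.024,-0.0405,0.006],"rotation": [0,0,0]},{"gripper": 0,"offset": [0.024,-0.0405,0.006],"rotation": [0,0,0]},{"gripper": 0,"offset": [0.024,-0.0405,0.006],"rotation": [0,0,0]},{"gripper": 0,"offset": [0.024,-0.0405,0.006],"rotation": [0,0,0]},{"gripper": 0,"offset": [0.024,-0.0405,0.006],"rotation": [0,0,0]},{"gripper": 0,"offset": [0.024,-0.0405,0.006],"rotation": [0,0,0]},{"gripper": 0,"offset": [0.024,-0.0405,0.006],"rotation": [0,0,0]},{"gripper": 0,"offset": [0.024,-0.0405,0.006],"rotation": [0,0,0]},{"gripper": 0,"offset": [0.024,-0.0405,0.006],"rotation": [0,0,0]}])

```text
clock: 2.0
position: [0.6147, 0.0682, 0.1457]
ee_rot: [1.0, -0.0, -0.0, 0.0]
ft_force: [0.6, -0.8, 1.1]
grip_width: -0.002
grasp_force: 0.0
```

Emit:
jog_arm(deltas=[{"gripper": 0,"offset": [0,0,0.018],"rotation": [0,0,0]},{"gripper": 0,"offset": [0,0,0.018],"rotation": [0,0,0]},{"gripper": 0,"offset": [0,0,0.014],"rotation": [0,0,0]},{"gripper": 0,"offset": [0,0,0.002],"rotation": [0,0,0]},{"gripper": 0,"offset": [0,0,0],"rotation": [0,0,0]},{"gripper": 0,"offset": [0,0,0],"rotation": [0,0,0]}])

```text
clock: 2.6
position: [0.6146, 0.0666, 0.0953]
ee_rot: [1.0, -0.0, 0.001, 0.0]
ft_force: [-0.0, 0.1, 0.7]
grip_width: -0.002
grasp_force: 0.0
```

Run:
```python
from h import *
print(manip.get_obs()["position"],manip.get_obs()["ft_force"])
a=imaging.camera("wrist");s=imaging.camera("scene")
s=cv2.resize(s[190:310,230:400],None,fx=4,fy=4,interpolation=cv2.INTER_CUBIC)
cv2.imwrite("pics/w1.png",a);cv2.imwrite("pics/s1.png",s)
```

```text
[0.61458401 0.06658333 0.09526321] [-0.04305134  0.11493205  0.65758498]
```

View pics/w1.png

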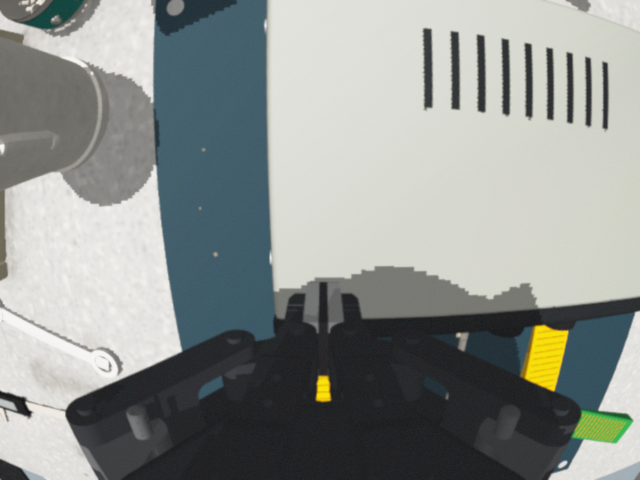

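The wrist view shows the shut fingertips at about (322,300), over the near left corner of the top. The left side edge is at u≈272 and the front edge at v≈322. I'll press gently from here.

Emit:
jog_arm(deltas=[{"gripper": 0,"offset": [0,0,0.003],"rotation": [0,0,0]},{"gripper": 0,"offset": [0,0,0.002],"rotation": [0,0,0]},{"gripper": 0,"offset": [0,0,0.001],"rotation": [0,0,0]},{"gripper": 0,"offset": [0,0,0.001],"rotation": [0,0,0]},{"gripper": 0,"offset": [0,0,0.001],"rotation": [0,0,0]},{"gripper": 0,"offset": [0,0,0],"rotation": [0,0,0]}])

```text
clock: 3.3
position: [0.614, 0.0671, 0.0863]
ee_rot: [1.0, 0.0, -0.0, -0.0]
ft_force: [-2.9, 1.4, 4.0]
grip_width: 0.003
grasp_force: 1.7
```

Emit:
jog_arm(deltas=[{"gripper": 0,"offset": [0,0,0.001],"rotation": [0,0,0]},{"gripper": 0,"offset": [0,0,0],"rotation": [0,0,0]}])

```text
clock: 3.5
position: [0.6141, 0.0671, 0.0854]
ee_rot: [1.0, 0.0, 0.0, -0.0]
ft_force: [-2.5, 1.1, 4.1]
grip_width: 0.0
grasp_force: 2.0
```

Emit:
jog_arm(deltas=[{"gripper": 0,"offset": [0,0,0.001],"rotation": [0,0,0]},{"gripper": 0,"offset": [0,0,0],"rotation": [0,0,0]}])

```text
clock: 3.7
position: [0.6141, 0.0671, 0.0843]
ee_rot: [1.0, 0.0, 0.0, -0.0]
ft_force: [-1.8, 2.9, 5.1]
grip_width: -0.001
grasp_force: 2.1
```

Emit:
jog_arm(deltas=[{"gripper": 0,"offset": [0,0,0.0015],"rotation": [0,0,0]},{"gripper": 0,"offset": [0,0,0.0015],"rotation": [0,0,0]},{"gripper": 0,"offset": [0,0,0],"rotation": [0,0,0]}])

```text
clock: 4.0
position: [0.6142, 0.0671, 0.0818]
ee_rot: [1.0, 0.0, 0.0, -0.0]
ft_force: [-5.1, 2.9, 7.8]
grip_width: 0.001
grasp_force: 4.3
```

Run:
```python
from h import *
print(manip.get_obs()["ft_force"])
t=imaging.camera("scene");f=lambda s:cv2.resize(s,None,fx=3.3,fy=3.3,interpolation=cv2.INTER_CUBIC)
cv2.imwrite("pics/s2.png",np.vstack([f(cv2.imread("pics/scene0.png")[195:285,250:360]),f(t[195:285,250:360])]))
```

```text
[-5.12205954  2.86958737  7.83822352]
```

View pics/s2.png

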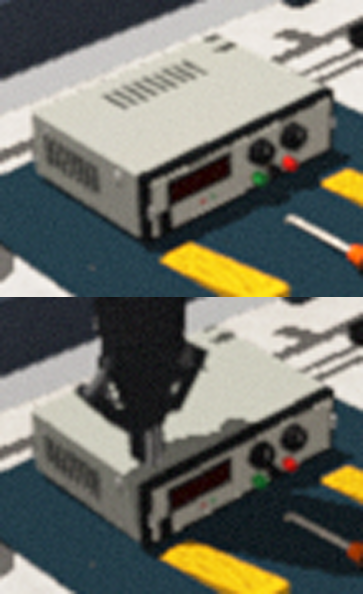

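The lower near left corner goes from (148,238) to about (148,246) in the crop, so the left corner dips by about 5 mm at 4 N. I'll lift off and press the right corner for comparison.

Emit:
jog_arm(deltas=[{"gripper": 0,"offset": [0,0,-0.002],"rotation": [0,0,0]},{"gripper": 0,"offset": [0,0,-0.003],"rotation": [0,0,0]},{"gripper": 0,"offset": [0,0,-0.005],"rotation": [0,0,0]},{"gripper": 0,"offset": [0,0,-0.02],"rotation": [0,0,0]},{"gripper": 0,"offset": [0,0.038,0],"rotation": [0,0,0]},{"gripper": 0,"offset": [0.003,0.038,0],"rotation": [0,0,0]},{"gripper": 0,"offset": [0,0.038,0],"rotation": [0,0,0]},{"gripper": 0,"offset": [0,0.038,0],"rotation": [0,0,0]},{"gripper": 0,"offset": [0,0.036,0],"rotation": [0,0,0]},{"gripper": 0,"offset": [0,0,0.01],"rotation": [0,0,0]},{"gripper": 0,"offset": [0,0,0.009],"rotation": [0,0,0]},{"gripper": 0,"offset": [0,0,0.003],"rotation": [0,0,0]},{"gripper": 0,"offset": [0,0,0],"rotation": [0,0,0]},{"gripper": 0,"offset": [0,0,0],"rotation": [0,0,0]}])

```text
clock: 5.45
position: [0.6173, -0.1198, 0.0894]
ee_rot: [1.0, 0.001, 0.0, -0.0]
ft_force: [0.8, 0.1, -0.2]
grip_width: -0.001
grasp_force: 0.0
```

Emit:
jog_arm(deltas=[{"gripper": 0,"offset": [0,0,0.001],"rotation": [0,0,0]},{"gripper": 0,"offset": [0,0,0.001],"rotation": [0,0,0]},{"gripper": 0,"offset": [0,0,0],"rotation": [0,0,0]}])

```text
clock: 5.75
position: [0.6174, -0.1204, 0.0883]
ee_rot: [1.0, 0.0, 0.0, -0.0]
ft_force: [-2.9, 0.9, 7.3]
grip_width: -0.003
grasp_force: 3.7
```

The right corner stays put: 7 N with only 1 mm of lag, and its top is at about 77 mm, so the gap is about 9 mm. The left corner is the bare one. Next I go behind the left wedge's heel.

Emit:
jog_arm(deltas=[{"gripper": 0,"offset": [0,0,-0.005],"rotation": [0,0,0]},{"gripper": 0,"offset": [0,0,-0.028],"rotation": [0,0,0]},{"gripper": 0,"offset": [-0.033,-0.0305,0],"rotation": [0,0,0]},{"gripper": 0,"offset": [-0.033,-0.0305,0],"rotation": [0,0,0]},{"gripper": 0,"offset": [-0.033,-0.0305,0],"rotation": [0,0,0]},{"gripper": 0,"offset": [-0.033,-0.0305,0],"rotation": [0,0,0]},{"gripper": 0,"offset": [-0.033,-0.0305,0],"rotation": [0,0,0]},{"gripper": 0,"offset": [-0.033,-0.0305,0],"rotation": [0,0,-1]},{"gripper": 0,"offset": [0,0,0.03],"rotation": [0,0,0]},{"gripper": 0,"offset": [0,0,0.03],"rotation": [0,0,0]},{"gripper": 0,"offset": [0,0,0.01],"rotation": [0,0,0]},{"gripper": 0,"offset": [0,0,0],"rotation": [0,0,0]}])

```text
clock: 6.95
position: [0.4184, 0.0618, 0.0496]
ee_rot: [1.0, 0.009, -0.001, -0.0]
ft_force: [0.2, -0.1, -0.5]
grip_width: 0.004
grasp_force: 0.0
```

Run:
```python
from h import *
print(manip.get_obs()["position"])
a=imaging.camera("wrist");cv2.imwrite("pics/w2.png",a)
t=imaging.camera("top");cv2.imwrite("pics/t2.png",t)
```

```text
[0.41835306 0.06177971 0.04957687]
```

View pics/w2.png

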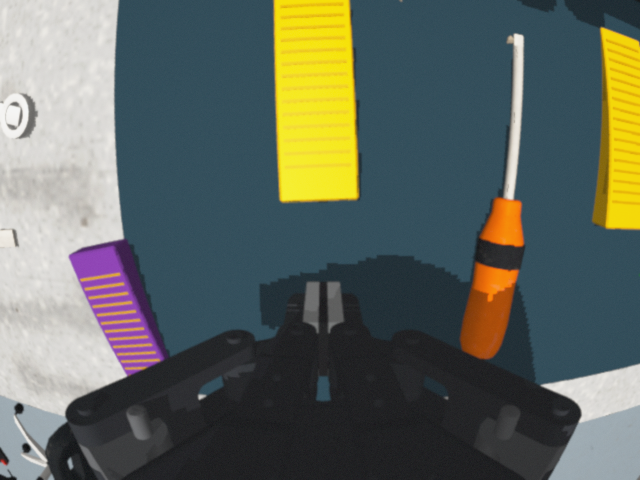

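The left wedge's heel edge runs from (278,202) to (358,200), centred at u≈318 against the fingers at u≈322, so I need to shift about 1.5 mm left. Both neighbours are clear: the driver's handle is at (490,300) and the purple look-alike at (120,310).

Emit:
jog_arm(deltas=[{"gripper": 0,"offset": [0,-0.0015,0.02],"rotation": [0,0,0]},{"gripper": 0,"offset": [0,0,0.0125],"rotation": [0,0,0]},{"gripper": 0,"offset": [0.01,0,0],"rotation": [0,0,0]},{"gripper": 0,"offset": [0.007,0,0],"rotation": [0,0,0]},{"gripper": 0,"offset": [0.005,0,0],"rotation": [0,0,0]},{"gripper": 0,"offset": [0.004,0,0],"rotation": [0,0,0]},{"gripper": 0,"offset": [0.004,0,0],"rotation": [0,0,0]},{"gripper": 0,"offset": [0.004,0,0],"rotation": [0,0,0]},{"gripper": 0,"offset": [0.004,0,0],"rotation": [0,0,0]},{"gripper": 0,"offset": [0.004,0,0],"rotation": [0,0,0]},{"gripper": 0,"offset": [0,0,0],"rotation": [0,0,0]}])

```text
clock: 8.15
position: [0.4617, 0.064, 0.0179]
ee_rot: [1.0, 0.009, 0.0, -0.0]
ft_force: [0.6, 0.5, 0.6]
grip_width: 0.002
grasp_force: 0.0
```

Run:
```python
from h import *
print(manip.get_obs()["position"],manip.get_obs()["ft_force"])
cv2.imwrite("pics/w3.png",imaging.camera("wrist"))
```

```text
[0.46173641 0.06404132 0.01788164] [0.59134294 0.46596464 0.64573128]
```

View pics/w3.png

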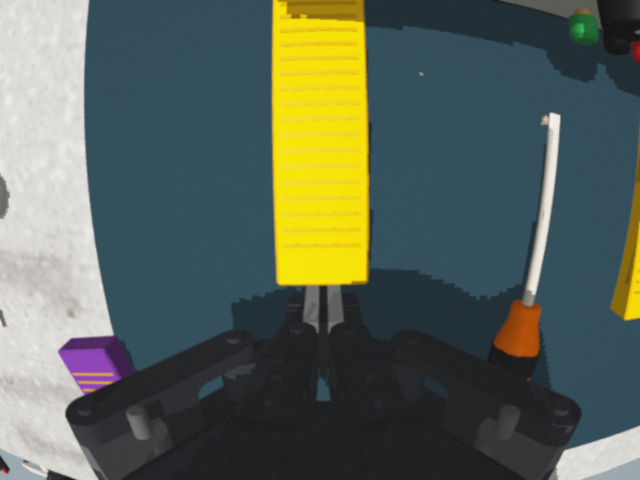

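The fingers are at the heel (edge at v≈284, u 277–368, centred at 322), and the wedge runs straight ahead. I'll push on.

Emit:
jog_arm(deltas=[{"gripper": 0,"offset": [0.004,0,0],"rotation": [0,0,0]},{"gripper": 0,"offset": [0.004,0,0],"rotation": [0,0,0]},{"gripper": 0,"offset": [0.004,0,0],"rotation": [0,0,0]},{"gripper": 0,"offset": [0.004,0,0],"rotation": [0,0,0]},{"gripper": 0,"offset": [0.004,0,0],"rotation": [0,0,0]},{"gripper": 0,"offset": [0.004,0,0],"rotation": [0,0,0]},{"gripper": 0,"offset": [0.004,0,0],"rotation": [0,0,0]},{"gripper": 0,"offset": [0.003,0,0],"rotation": [0,0,0]},{"gripper": 0,"offset": [0.003,0,0],"rotation": [0,0,0]},{"gripper": 0,"offset": [0,0,0],"rotation": [0,0,0]}])

```text
clock: 9.2
position: [0.4956, 0.0646, 0.0179]
ee_rot: [1.0, 0.009, 0.0, -0.0]
ft_force: [-1.1, 0.4, -0.6]
grip_width: 0.001
grasp_force: 0.0
```

Emit:
jog_arm(deltas=[{"gripper": 0,"offset": [0.003,0,0],"rotation": [0,0,0]},{"gripper": 0,"offset": [0.002,0,0],"rotation": [0,0,0]},{"gripper": 0,"offset": [0.002,0,0],"rotation": [0,0,0]},{"gripper": 0,"offset": [0,0,0],"rotation": [0,0,0]}])

```text
clock: 9.6
position: [0.5025, 0.0648, 0.0179]
ee_rot: [1.0, 0.009, 0.0, -0.0]
ft_force: [-0.7, 0.4, 0.6]
grip_width: -0.0
grasp_force: 0.0
```

Run:
```python
from h import *
print(manip.get_obs()["position"],manip.get_obs()["ft_force"])
w=imaging.camera("wrist");s=imaging.camera("scene")
cv2.imwrite("pics/m4.png",np.vstack([w[0:330,150:550],cv2.resize(s[220:300,260:380],(400,267))]))
```

```text
[0.50245683 0.06475124 0.01786725] [-0.72910324  0.44304237  0.5965276 ]
```

View pics/m4.png

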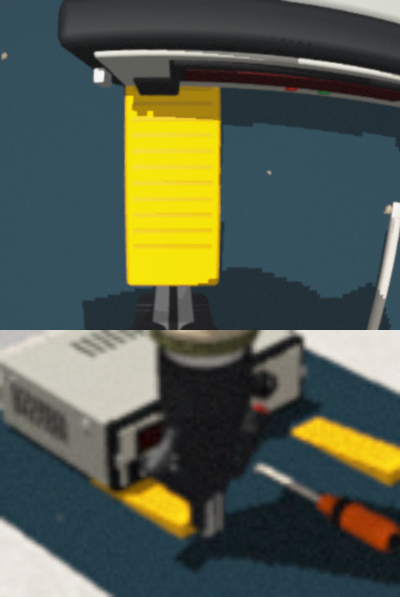

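The wedge is entering straight under the left corner: toe hidden at v≈85, heel at (172,285). I continue in finer steps.

Emit:
jog_arm(deltas=[{"gripper": 0,"offset": [0.002,0,0],"rotation": [0,0,0]},{"gripper": 0,"offset": [0.002,0,0],"rotation": [0,0,0]},{"gripper": 0,"offset": [0.002,0,0],"rotation": [0,0,0]},{"gripper": 0,"offset": [0,0,0],"rotation": [0,0,0]}])

```text
clock: 10.1
position: [0.5084, 0.0648, 0.0178]
ee_rot: [1.0, 0.009, 0.0, -0.0]
ft_force: [0.6, -0.5, -0.7]
grip_width: 0.0
grasp_force: 0.0
```

Emit:
jog_arm(deltas=[{"gripper": 0,"offset": [0.001,0,0],"rotation": [0,0,0]},{"gripper": 0,"offset": [0.001,0,0],"rotation": [0,0,0]},{"gripper": 0,"offset": [0,0,0],"rotation": [0,0,0]}])

```text
clock: 10.4
position: [0.5102, 0.0649, 0.0178]
ee_rot: [1.0, 0.009, 0.0, 0.0]
ft_force: [1.1, -0.4, 0.1]
grip_width: 0.0
grasp_force: 0.1
```

Emit:
jog_arm(deltas=[{"gripper": 0,"offset": [0.001,0,0],"rotation": [0,0,0]},{"gripper": 0,"offset": [0.001,0,0],"rotation": [0,0,0]},{"gripper": 0,"offset": [0,0,0],"rotation": [0,0,0]}])

```text
clock: 10.7
position: [0.5123, 0.0649, 0.0178]
ee_rot: [1.0, 0.009, 0.0, -0.0]
ft_force: [-0.5, 1.0, 0.0]
grip_width: -0.005
grasp_force: 0.0
```

Emit:
jog_arm(deltas=[{"gripper": 0,"offset": [0.001,0,0],"rotation": [0,0,0]},{"gripper": 0,"offset": [0,0,0],"rotation": [0,0,0]}])

```text
clock: 10.9
position: [0.5132, 0.0649, 0.0178]
ee_rot: [1.0, 0.009, 0.0, 0.0]
ft_force: [0.1, -0.2, 0.2]
grip_width: 0.004
grasp_force: 0.1
```

Emit:
jog_arm(deltas=[{"gripper": 0,"offset": [0.001,0,0],"rotation": [0,0,0]},{"gripper": 0,"offset": [0,0,0],"rotation": [0,0,0]}])

```text
clock: 11.1
position: [0.5142, 0.0649, 0.0178]
ee_rot: [1.0, 0.009, 0.0, 0.0]
ft_force: [0.1, -0.2, -0.8]
grip_width: 0.004
grasp_force: 0.1
```

Emit:
jog_arm(deltas=[{"gripper": 0,"offset": [0.001,0,0],"rotation": [0,0,0]},{"gripper": 0,"offset": [0,0,0],"rotation": [0,0,0]}])

```text
clock: 11.3
position: [0.5152, 0.0649, 0.0178]
ee_rot: [1.0, 0.009, 0.0, 0.0]
ft_force: [0.1, -1.0, 0.1]
grip_width: 0.001
grasp_force: 0.1
```

Emit:
jog_arm(deltas=[{"gripper": 0,"offset": [0.001,0,0],"rotation": [0,0,0]},{"gripper": 0,"offset": [0,0,0],"rotation": [0,0,0]}])

```text
clock: 11.5
position: [0.5162, 0.0649, 0.0178]
ee_rot: [1.0, 0.009, 0.0, 0.0]
ft_force: [-0.5, 0.5, -0.0]
grip_width: -0.002
grasp_force: 0.1
```

Emit:
jog_arm(deltas=[{"gripper": 0,"offset": [0.001,0,0],"rotation": [0,0,0]},{"gripper": 0,"offset": [0,0,0],"rotation": [0,0,0]}])

```text
clock: 11.7
position: [0.5172, 0.065, 0.0178]
ee_rot: [1.0, 0.009, 0.0, 0.0]
ft_force: [0.0, -0.4, -0.4]
grip_width: 0.0
grasp_force: 0.1
```

Emit:
jog_arm(deltas=[{"gripper": 0,"offset": [0.001,0,0],"rotation": [0,0,0]},{"gripper": 0,"offset": [0,0,0],"rotation": [0,0,0]}])

```text
clock: 11.9
position: [0.5182, 0.065, 0.0178]
ee_rot: [1.0, 0.009, 0.0, 0.0]
ft_force: [0.2, -0.5, 0.8]
grip_width: 0.002
grasp_force: 0.1
```

Emit:
jog_arm(deltas=[{"gripper": 0,"offset": [0.001,0,0],"rotation": [0,0,0]},{"gripper": 0,"offset": [0,0,0],"rotation": [0,0,0]}])

```text
clock: 12.1
position: [0.5193, 0.065, 0.0178]
ee_rot: [1.0, 0.009, 0.0, -0.0]
ft_force: [0.2, -0.0, -0.1]
grip_width: -0.001
grasp_force: 0.1
```

Emit:
jog_arm(deltas=[{"gripper": 0,"offset": [0.001,0,0],"rotation": [0,0,0]},{"gripper": 0,"offset": [0,0,0],"rotation": [0,0,0]}])

```text
clock: 12.3
position: [0.52, 0.065, 0.0178]
ee_rot: [1.0, 0.009, -0.0, 0.0]
ft_force: [-1.7, -0.3, 1.2]
grip_width: 0.001
grasp_force: 0.8
```

Emit:
jog_arm(deltas=[{"gripper": 0,"offset": [0.0005,0,0],"rotation": [0,0,0]},{"gripper": 0,"offset": [0,0,0],"rotation": [0,0,0]}])

```text
clock: 12.5
position: [0.5202, 0.065, 0.0178]
ee_rot: [1.0, 0.009, -0.0, 0.0]
ft_force: [-5.3, 0.8, 4.4]
grip_width: -0.004
grasp_force: 2.2
```

Emit:
jog_arm(deltas=[{"gripper": 0,"offset": [0.0004,0,0],"rotation": [0,0,0]},{"gripper": 0,"offset": [0,0,0],"rotation": [0,0,0]}])

```text
clock: 12.7
position: [0.5204, 0.0651, 0.0177]
ee_rot: [1.0, 0.009, -0.001, 0.0]
ft_force: [-5.7, -0.3, 4.3]
grip_width: -0.001
grasp_force: 2.8
```

Emit:
jog_arm(deltas=[{"gripper": 0,"offset": [0.0004,0,0],"rotation": [0,0,0]},{"gripper": 0,"offset": [0,0,0],"rotation": [0,0,0]}])

```text
clock: 12.9
position: [0.5205, 0.0651, 0.0177]
ee_rot: [1.0, 0.009, -0.001, 0.0]
ft_force: [-6.5, -0.0, 6.8]
grip_width: 0.0
grasp_force: 3.5
```

The push has jumped past 6 N, so the wedge is snug. I'll back off, rise, and return over the left corner.

Emit:
jog_arm(deltas=[{"gripper": 0,"offset": [-0.003,0,0],"rotation": [0,0,0]},{"gripper": 0,"offset": [-0.012,0,0],"rotation": [0,0,0]},{"gripper": 0,"offset": [-0.02,0,0],"rotation": [0,0,0]},{"gripper": 0,"offset": [0,0,-0.035],"rotation": [0,0,0]},{"gripper": 0,"offset": [0,0,-0.035],"rotation": [0,0,0]},{"gripper": 0,"offset": [0,0,-0.035],"rotation": [0,0,0]},{"gripper": 0,"offset": [0.032,0,0],"rotation": [0,0,0]},{"gripper": 0,"offset": [0.032,0,0],"rotation": [0,0,0]},{"gripper": 0,"offset": [0.032,0,0],"rotation": [0,0,0]},{"gripper": 0,"offset": [0.032,0,0],"rotation": [0,0,0]},{"gripper": 0,"offset": [0,0,0.018],"rotation": [0,0,0]},{"gripper": 0,"offset": [0,0,0.012],"rotation": [0,0,0]},{"gripper": 0,"offset": [0,0,0],"rotation": [0,0,0]}])

```text
clock: 14.2
position: [0.6129, 0.0665, 0.0907]
ee_rot: [1.0, 0.009, -0.002, 0.0]
ft_force: [0.2, -0.4, -0.0]
grip_width: -0.002
grasp_force: 0.0
```

Emit:
jog_arm(deltas=[{"gripper": 0,"offset": [0,0,0.002],"rotation": [0,0,0]},{"gripper": 0,"offset": [0,0,0.001],"rotation": [0,0,0]},{"gripper": 0,"offset": [0,0,0.001],"rotation": [0,0,0]},{"gripper": 0,"offset": [0,0,0],"rotation": [0,0,0]}])

```text
clock: 14.6
position: [0.6145, 0.0666, 0.0893]
ee_rot: [1.0, 0.009, 0.0, 0.0]
ft_force: [-0.6, -1.0, -1.1]
grip_width: 0.002
grasp_force: 0.0
```

Emit:
jog_arm(deltas=[{"gripper": 0,"offset": [0,0,0.001],"rotation": [0,0,0]},{"gripper": 0,"offset": [0,0,0.001],"rotation": [0,0,0]},{"gripper": 0,"offset": [0,0,0],"rotation": [0,0,0]}])

```text
clock: 14.9
position: [0.6146, 0.0667, 0.0881]
ee_rot: [1.0, 0.009, 0.0, 0.0]
ft_force: [-5.3, -1.5, 11.5]
grip_width: -0.0
grasp_force: 5.6
```

Emit:
jog_arm(deltas=[{"gripper": 0,"offset": [0,0,0.001],"rotation": [0,0,0]},{"gripper": 0,"offset": [0,0,0],"rotation": [0,0,0]}])

```text
clock: 15.1
position: [0.6146, 0.0667, 0.088]
ee_rot: [1.0, 0.009, 0.0, 0.0]
ft_force: [-9.5, -1.9, 19.6]
grip_width: -0.001
grasp_force: 9.7
```

It stands firm: 20 N with only 0.1 mm of motion, at the same height as the right corner (88 mm). I'll lift off and check.

Emit:
jog_arm(deltas=[{"gripper": 0,"offset": [0,0,0],"rotation": [0,0,0]},{"gripper": 0,"offset": [0,0,0],"rotation": [0,0,0]},{"gripper": 0,"offset": [0,0,-0.002],"rotation": [0,0,0]},{"gripper": 0,"offset": [0,0,-0.003],"rotation": [0,0,0]},{"gripper": 0,"offset": [0,0,-0.02],"rotation": [0,0,0]},{"gripper": 0,"offset": [0,0,-0.04],"rotation": [0,0,0]},{"gripper": 0,"offset": [-0.04,0,-0.04],"rotation": [0,0,0]},{"gripper": 0,"offset": [-0.04,0,-0.04],"rotation": [0,0,0]},{"gripper": 0,"offset": [-0.04,0,0],"rotation": [0,0,0]},{"gripper": 0,"offset": [-0.04,0,0],"rotation": [0,0,0]},{"gripper": 0,"offset": [0,0,0],"rotation": [0,0,0]},{"gripper": 0,"offset": [0,0,0],"rotation": [0,0,0]}])

```text
clock: 16.3
position: [0.4635, 0.0638, 0.222]
ee_rot: [1.0, 0.009, 0.001, 0.001]
ft_force: [0.8, 0.9, 0.2]
grip_width: -0.0
grasp_force: 0.0
```

Run:
```python
from h import *
s=imaging.camera("scene");t=imaging.camera("top");f=lambda a:cv2.resize(a[195:285,250:360],None,fx=3.2,fy=3.2,interpolation=cv2.INTER_CUBIC)
cv2.imwrite("pics/end.png",np.hstack([np.vstack([f(cv2.imread("pics/scene0.png")),f(s)]),cv2.resize(t[140:320,230:390],(440,576))[:576]]))
```

```text
(no output)
```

View pics/end.png

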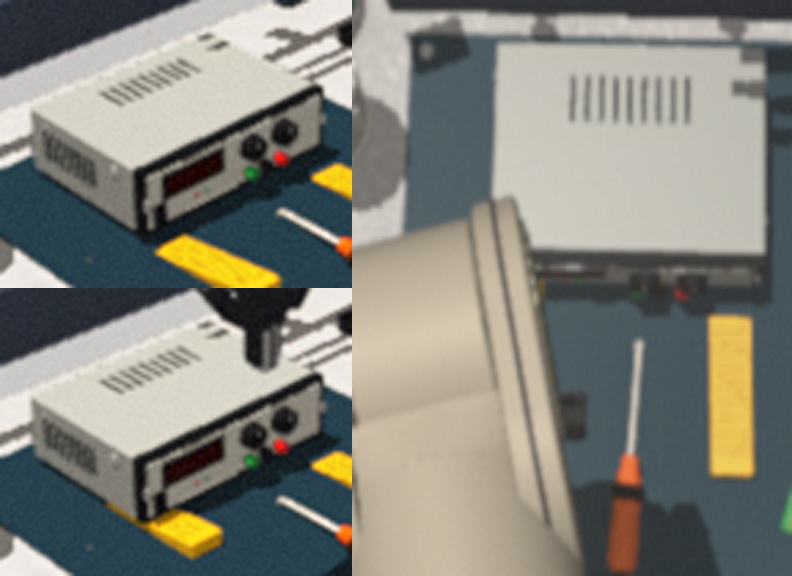

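The supply is level and where it was (lower corner at (135,230) before, (135,518−288) after). The wedge is under the left corner at (165,525), and the driver and right wedge are undisturbed. Handing in.

```bash
python3 -c "
from h import *
print(workorder.hand_in())"
```

```text
the job is handed in; nothing more can be done
None
```

The near left corner was the bare one; I pushed its yellow wedge in until snug (the push rose to 6.5 N), the corner then held firm under a 20 N press with the supply level and unmoved in the pictures, and I handed the job in at about 16 s.

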